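Sort lead-screw studs by thread hand in their test nuts

ROBOT

A 6-joint arm with a two-finger parallel gripper is mounted at the origin on the work surface. World frame = base frame: x ahead of the robot, y to its left, z up, the work surface at z = 0. Lengths are in mm, angles in rad, forces in N, time in s.
With the tool pointing down it reaches from about 275 to 750 mm from the base axis. Payload 10.2 kg.
Tool frame: the origin (TCP) lies at the very end of the fingers, on their centre line; the grasp point (between the pads) lies 19 mm behind it (ctrl.hold_point_z is the distance from the TCP to the grasp point, in mm); z points along the fingers, y is the direction in which the jaws open and shut (so a half turn about z gives the same grasp; the last joint's range is limited). The gripper opens to 85 mm and grips with 20 to 120 N. Pads are 22 mm wide; open, the fingers measure 114 mm over their backs; the gripper's body (76 mm by 85 mm) begins 54 mm behind the grasp point. The pads swing forward as they close: fully open they stand 13 mm farther back than shut.
Start: joints at [0.994, 0.313, 1.498, -0, 1.331, -0.223], TCP at [181.907, 492.485, 231.294] pointing down, gripper open.
Joint ranges: [-2.94, 2.94], [-0.97, 2.17], [0.19, 2.56], [-1.23, 4.37], [0.02, 3.11], [-2.88, 2.88]. Speed limits (rad/s): [2.39, 2.39, 3.01, 3.14, 3.14, 3.14].

INTERFACE

Orientations are given as a unit quaternion [w, x, y, z].
In Python, from rig import readout, cams, workorder, spotter, ctrl gives the robot as it stands.
- The arm moves only by the tool step_arm, never from a script. Its argument "plan" is text: rows parted by semicolons, each of 5 numbers parted by spaces: the shift along the tool's x, y, z in cm, then the turn about the tool's z in degrees, then the opening in per cent of the stroke, from 0 (shut) to 100 (fully open). In form: x y z twist gripper; .... A call has 1 to 10 rows; each row is the pose to reach, as a shift and turn from the pose commanded when the call began, along the tool's axes at that moment; what a row does not reach only later rows make up. A row lasts 1/10 s, in which the tool goes at most 50 mm and 8.59 degrees, less where a joint would pass 70% of its speed; a pose out of reach is approached as far as the arm can. A call with a gripper value outside its range is refused whole. The fingers move at their own pace and stop on an object; "grip_force" is the grip in N (left out, the last holds). Time passes only in rows, so rows that repeat a pose let the fingers close. It gives the time, the measured TCP pose, the force and the opening at its end, in the units of the state.
- readout.sense(): the state, without advancing time (a new reading comes with each control period).
- cams.capture(name): name is "scene" or "top" or "wrist"; returns (picture, depth): 420x560x3 uint8, red, green, blue; 420x560 float32, mm along the optical axis (not along the pixel's ray), 0 where there is no reading.
- cams.camera_info(name): a dict with "vfov" (degrees; the focal length in pixels is half the picture's height over the tangent of half this angle, whatever the lens; pixels are square), "cx", "cy" (the principal point, pixels), "rvec" (rotation vector, rad) and "tvec" (3), from world to camera coordinates, as OpenCV has them. Camera axes: x right, y down, z forward; pixel columns grow to the right and rows downward; lengths in mm; the calibration is good to about 2 mm. A picture is of the moment at which its call begins: read the wrist's pose just before it. camera_info takes no time and is no camera call; for the wrist camera it gives the pose at the moment of the call.
- workorder.finish_job(): hands the job in, once; it reports no verdict.
Trained networks look in the newest picture that a camera, given by its name, has taken for a name from the list of things; names that differ only in an ending like _2 or _b are one class to them, and where a whole thing is asked for, a point or a joint stands for the part that bears it (a point fixed in the world has none). Each returns a list of dicts, best first, with "conf" (0 to 1); they miss things now and then, are a little off and sometimes report something else, mostly with a low value. They report only what shows in the picture. A call takes as long as a camera call. They do not tell look-alikes from the thing itself.
- spotter.regions_of(camera, target): "pixels" (420x560 bool, what is visible of it) and "extent" ([centre column, centre row, width, height] in pixels, round what is visible of it).
The state is a dict: "time_s": time; "joints": joint angles; "dq": joint speeds; "tau": joint torques, N m; "eef_pos": TCP position; "ee_rot": TCP orientation; "force": force on the tool from outside, world axes, zero at the start; "wrist_torque": the same for the moment, N m; "grip_width": opening from 0.0 (shut) to 1.0 (fully open).
Only numpy, scipy, OpenCV 4.12 (cv2) and the standard library are available. Lean on these libraries where they do the work, as an engineer would, in place of code of your own. Each camera call takes 0.05 s, during which the arm holds its last target. There are 200 camera calls.

TASK

Find out the thread hand of each of the three brass studs by turning its red T-handle about a quarter turn in its hexagonal test nut and leaving it turned: turned clockwise seen from above, a right-hand stud sinks into the nut and a left-hand one rises. Once a stud has been tried, slide its nut along the bench, without lifting it off or tipping it over, until it lies wholly on the blue mat for a right-hand thread or on the yellow mat for a left-hand one. Leave the bottle, the screwdriver and the sensor box where they are.

Things in the scene. Friction and masses are not known exactly. Their poses are not given: they have to be found in the camera images.
- unit_p: a loose dark steel hexagonal test nut lying flat on the bench (85 mm across corners, about 74 mm across flats, 36 mm high, about 0.6 kg; with its stud and handle 76 mm high at most) with a brass threaded stud started upright in its middle. Origin: centre of its underside; z up. The hand of its stud's thread is not marked and cannot be seen, only found by trying
- grip_p (a point): centre of the red T-handle on top of the stud of unit_p: a level bar 70 mm long, 10 mm wide, 12 mm high, with a round hub of 25 mm diameter, 14 mm high. x runs along the bar, z up. It starts 56 mm above the bench (20 mm above the nut's top face) and rises or sinks with the stud, on the nut's axis
- handle_p (a joint): angle of the handle and stud of unit_p in its nut, rad: 0 at the start, growing counter-clockwise seen from above, stops at -2.6 and 2.6. The thread is coarse: the handle rises or sinks 4.5 mm per rad (about 7 mm per quarter turn); a right-hand stud sinks when turned clockwise seen from above, a left-hand one rises. It turns stiffly (0.04 N m) and stays where it is left, while the nut stays put on the bench by its weight
- unit_q: a loose dark steel hexagonal test nut lying flat on the bench (85 mm across corners, about 74 mm across flats, 36 mm high, about 0.6 kg; with its stud and handle 76 mm high at most) with a brass threaded stud started upright in its middle. Origin: centre of its underside; z up. The hand of its stud's thread is not marked and cannot be seen, only found by trying
- grip_q (a point): centre of the red T-handle on top of the stud of unit_q: a level bar 70 mm long, 10 mm wide, 12 mm high, with a round hub of 25 mm diameter, 14 mm high. x runs along the bar, z up. It starts 56 mm above the bench (20 mm above the nut's top face) and rises or sinks with the stud, on the nut's axis
- handle_q (a joint): angle of the handle and stud of unit_q in its nut, rad: 0 at the start, growing counter-clockwise seen from above, stops at -2.6 and 2.6. The thread is coarse: the handle rises or sinks 4.5 mm per rad (about 7 mm per quarter turn); a right-hand stud sinks when turned clockwise seen from above, a left-hand one rises. It turns stiffly (0.04 N m) and stays where it is left, while the nut stays put on the bench by its weight
- unit_s: a loose dark steel hexagonal test nut lying flat on the bench (85 mm across corners, about 74 mm across flats, 36 mm high, about 0.6 kg; with its stud and handle 76 mm high at most) with a brass threaded stud started upright in its middle. Origin: centre of its underside; z up. The hand of its stud's thread is not marked and cannot be seen, only found by trying
- grip_s (a point): centre of the red T-handle on top of the stud of unit_s: a level bar 70 mm long, 10 mm wide, 12 mm high, with a round hub of 25 mm diameter, 14 mm high. x runs along the bar, z up. It starts 56 mm above the bench (20 mm above the nut's top face) and rises or sinks with the stud, on the nut's axis
- handle_s (a joint): angle of the handle and stud of unit_s in its nut, rad: 0 at the start, growing counter-clockwise seen from above, stops at -2.6 and 2.6. The thread is coarse: the handle rises or sinks 4.5 mm per rad (about 7 mm per quarter turn); a right-hand stud sinks when turned clockwise seen from above, a left-hand one rises. It turns stiffly (0.04 N m) and stays where it is left, while the nut stays put on the bench by its weight
- mat_blue: plain blue sheet, the place for right-hand studs: 420 mm along its x by 170 mm along its y, 1 mm thick, fixed on the bench, so flat that things slide onto it without an edge. Origin: its centre. One mat lies to the left of the row of nuts, the other to the right; which is which varies
- mat_yellow: plain yellow sheet, the place for left-hand studs: 420 mm along its x by 170 mm along its y, 1 mm thick, fixed on the bench, so flat that things slide onto it without an edge. Origin: its centre. One mat lies to the left of the row of nuts, the other to the right; which is which varies
- glue: white glue bottle with a yellow cap, bystander, 40 mm diameter, 110 mm high, standing; origin: centre of its underside
- driver: screwdriver with a green handle, bystander, about 200 mm long, lying on the bench
- sensor_box: white sensor box with a blue top and two steel posts, bystander, 90 x 130 x 63 mm, outside the mats; origin: centre of its underside
Mind the look-alikes: they are no part of the job. What is shaped like the unit_s but purple is not meant. Leave any orange look-alike of the unit_p alone.

How it is judged:
By the outcome, as a careful person would: the job done as asked, in the order asked, and still so for the second after the job is handed in, with the robot touching nothing.
It also fails if it takes over 72 s, if anything falls off the work surface, if the arm or the gripper's body presses on something with over 40 N, if the wrist force passes 120 N, or if a joint passes its speed limit or range.

## Working session

There is one attempt and no reset: what is moved stays moved. The work goes in short steps, Python scripts to look and compute and a tool call to move; the robot and the scene stay as the last step left them, time stands still between calls to the robot, and variables do not carry over. Pictures are saved under pics/ and viewed, about 8 in all and at most 12, crops included, and the job is handed in when it is done.

Besides the shell and the picture viewer there is one more tool, called after "Call:" in YAML: its name, and indented under it one key for each argument. step_arm: Moves the arm, as the interface text tells. Its arguments: {"type":"object","properties":{"plan":{"type":"string"},"grip_force":{"type":"number"}},"required":["plan"]}

```bash
mkdir -p pics; ls
cat > h.py <<'E'
import numpy as np,cv2
from rig import readout,cams,workorder,spotter,ctrl
def cap(n,save=None):
    p,d=cams.capture(n)
    if save: cv2.imwrite('pics/'+save,cv2.cvtColor(p,cv2.COLOR_RGB2BGR))
    return p,d,cams.camera_info(n)
def world(d,i):
    f=210/np.tan(np.radians(i['vfov'])/2)
    v,u=np.mgrid[0:420,0:560]
    c=np.stack([(u-i['cx'])/f*d,(v-i['cy'])/f*d,d],-1)
    R=cv2.Rodrigues(np.array(i['rvec'],float))[0]
    w=(c-np.array(i['tvec'],float).ravel())@R
    w[d<=0]=np.nan
    return w
E
python3 - <<'E'
from h import *
print(readout.sense())
for n in['top','scene']:
    p,d,i=cap(n,n+'1.png'); print(i)
    np.savez(n+'1.npz',p=p,w=world(d,i))
    w=world(d,i)
    for t in['unit_p','mat_blue','mat_yellow','sensor_box','glue','driver']:
        for r in spotter.regions_of(n,t):
            q=w[r['pixels']]; print(n,t,round(r['conf'],2),r['extent'],np.nanmedian(q,0).round(),np.nanpercentile(q,[1,99],axis=0).round().tolist())
E
```

```text
pics
{'time_s': 0.0, 'joints': array([ 9.93601102e-01,  3.13458816e-01,  1.49846265e+00, -6.70213715e-06,
        1.33100904e+00, -2.23413586e-01]), 'dq': array([-0.00130398,  0.00156998, -0.00047542, -0.00075535,  0.00142208,
        0.00027458]), 'tau': array([ 1.42858898e-03, -4.12258601e+01, -2.59744459e+01, -3.24688892e-05,
        4.13641421e-03,  2.24597420e-05]), 'eef_pos': array([181.75421693, 492.24791918, 230.72094804]), 'ee_rot': array([-2.57681434e-04,  1.75968940e-01,  9.84395492e-01, -6.17308750e-04]), 'force': array([0.20419714, 0.48180459, 0.29834639]), 'wrist_torque': array([-0.07772674, -0.0083268 ,  0.03291295]), 'grip_width': 1.0033490265369576}
{'vfov': 45.783322572242525, 'cx': 282.7189981857017, 'cy': 217.10832808173782, 'rvec': array([ 2.13786363, -2.14119734,  0.20189329]), 'tvec': array([  -4.62585406,  599.30802099, 1387.93238369])}
top unit_p 0.96 [277.3, 192.0, 29.6, 27.6] [678.   8.  35.] [[645.0, -31.0, 2.0], [717.0, 44.0, 66.0]]
top unit_p 0.91 [273.9, 276.4, 28.0, 24.5] [425.  20.  36.] [[389.0, -18.0, 2.0], [462.0, 54.0, 65.0]]
top unit_p 0.85 [280.
[... 1981 characters left out ...]
, -3.0], [780.0, -105.0, 5.0]]
scene mat_yellow 0.89 [357.5, 230.3, 75.3, 151.4] [607. 204.   1.] [[369.0, 112.0, -3.0], [779.0, 293.0, 4.0]]
scene mat_yellow 0.32 [200.7, 206.7, 99.3, 136.8] [ 608. -195.    1.] [[370.0, -286.0, -3.0], [781.0, -105.0, 5.0]]
scene sensor_box 0.62 [129.4, 185.9, 64.0, 39.1] [ 601. -383.   45.] [[540.0, -458.0, 2.0], [638.0, -325.0, 63.0]]
scene sensor_box 0.59 [359.3, 228.8, 76.4, 148.5] [607. 203.   1.] [[369.0, 112.0, -3.0], [780.0, 293.0, 4.0]]
scene glue 0.56 [441.7, 202.6, 29.2, 31.2] [521. 387.  61.] [[426.0, 372.0, -1.0], [530.0, 434.0, 112.0]]
scene driver 0.61 [158.0, 132.2, 16.6, 54.9] [ 347. -404.   23.] [[291.0, -425.0, 9.0], [474.0, -383.0, 28.0]]
```

Run:
```python
import cv2,numpy as np
a=cv2.imread('pics/top1.png')[120:330,110:450]
cv2.imwrite('pics/top1c.png',cv2.resize(a,None,fx=2.3,fy=2.3,interpolation=cv2.INTER_CUBIC))
z=np.load('top1.npz');w=z['w'];p=z['p'].astype(int)
# handles: red pixels z 45..75
for n in['top1','scene1']:
    z=np.load(n+'.npz');w=z['w'];p=z['p'].astype(int)
    m=((w[...,2]>48)&(w[...,2]<75)&(p[...,0]>1.6*p[...,1])).astype(np.uint8)
    k,l,s,c=cv2.connectedComponentsWithStats(m,connectivity=8)
    for j in range(1,k):
        if s[j,4]<15: continue
        q=w[l==j]; xy=q[:,:2]; C=np.cov(xy.T); e,v=np.linalg.eigh(C); b=v[:,1]
        print(n,s[j,4],c[j].round(),xy.mean(0).round(1),'z',np.median(q[:,2]).round(1),'ang',np.degrees(np.arctan2(b[1],b[0])).round(1),e.round(),p[l==j].mean(0).round())
```

```text
top1 117 [277. 140.] [830.2   9.6] z 61.0 ang 87.7 [ 24. 336.] [114.  18.  21.]
top1 105 [279. 188.] [683.1   6.1] z 60.8 ang -160.6 [ 22. 318.] [129.  23.  19.]
top1 119 [137. 196.] [659.1 414.8] z 60.4 ang -160.1 [ 23. 328.] [127.  25.  14.]
top1 114 [294. 230.] [561.  -38.7] z 61.1 ang -155.6 [ 22. 324.] [128.  24.  19.]
top1 112 [274. 277.] [427.2  18.8] z 60.6 ang 76.0 [ 21. 303.] [131.  24.  19.]
scene1 164 [297. 153.] [430.2  18.7] z 61.1 ang 76.9 [ 28. 320.] [107.  29.  26.]
scene1 145 [265. 191.] [565.6 -39.3] z 61.9 ang -156.0 [ 27. 306.] [123.  33.  31.]
scene1 168 [273. 237.] [686.7   5.1] z 61.9 ang -160.2 [ 24. 306.] [129.  34.  31.]
scene1 233 [456. 258.] [663.7 413.4] z 61.3 ang -160.0 [ 28. 320.] [113.  29.  23.]
scene1 242 [261. 298.] [833.    8.7] z 62.0 ang 87.4 [ 26. 313.] [127.  31.  34.]
scene1 23 [470. 344.] [852.1 428.7] z 70.1 ang -176.5 [ 0. 30.] [43. 25. 17.]
```

View pics/top1c.png

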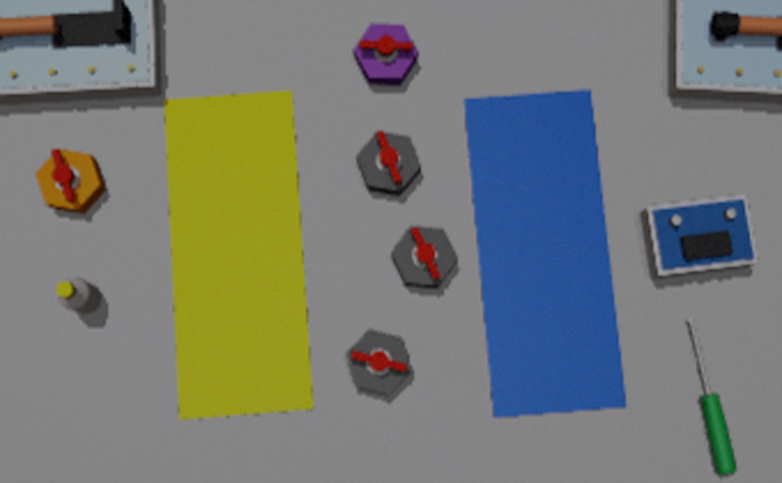

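The top view shows three dark nuts at crop pixels (388,160), (425,255) and (379,362). The purple one is at (386,52) and the orange one at (70,180). The yellow mat is on the +y side and the blue mat on the −y side.

```bash
cat >> h.py <<'E'
def to(x,y,z,ang=None):
    "tool-frame shift (cm) and twist (deg) to a world TCP target; ang = world angle of tool x"
    s=readout.sense(); w,a,b,c=s['ee_rot']
    from scipy.spatial.transform import Rotation as Ro
    R=Ro.from_quat([a,b,c,w]).as_matrix()
    cur=np.degrees(np.arctan2(R[1,0],R[0,0]))
    t=0 if ang is None else -((ang-cur+180)%360-180)
    print('pose',s['eef_pos'].round(1),'ang',cur.round(1),'f',s['force'].round(1),'q6',s['joints'][5].round(2),'t',round(s['time_s'],2))
    print('shift',(R.T@(np.array([x,y,z])-s['eef_pos'])/10).round(2),'twist',round(t,1))
E
python3 -c "
from h import *
to(685,5.6,150,199.6)
for n in['top1','scene1']:
    z=np.load(n+'.npz');w=z['w'];p=z['p'].astype(int)
    for nm,m in(('blue',(p[...,2]>1.8*p[...,0])&(p[...,2]>100)),('yel',(p[...,0]>120)&(p[...,1]>120)&(p[...,2]<60))):
        m=m&(abs(w[...,2])<12)&(abs(w[...,1])<320)
        r=cv2.minAreaRect(w[m][:,:2].astype(np.float32)); print(n,nm,r,cv2.boxPoints(r).round().tolist())
"
```

```text
pose [181.9 492.5 231.3] ang 159.7 f [ 0.4  0.3 -0.3] q6 -0.22 t 0.7
shift [-64.06 -28.24   8.13] twist -39.9
top1 blue ((575.9581909179688, -195.97116088867188), (420.18939208984375, 170.89492797851562), 4.562394618988037) [[360.0, -128.0], [373.0, -298.0], [792.0, -264.0], [779.0, -94.0]]
top1 yel ((573.866943359375, 202.37893676757812), (418.5972900390625, 169.23876953125), 4.510042190551758) [[359.0, 270.0], [372.0, 102.0], [789.0, 134.0], [776.0, 303.0]]
scene1 blue ((573.8380737304688, -196.3264617919922), (421.4707946777344, 169.7689666748047), 4.470191478729248) [[357.0, -128.0], [370.0, -297.0], [791.0, -265.0], [777.0, -95.0]]
scene1 yel ((574.4246826171875, 204.15740966796875), (414.296630859375, 161.324462890625), 5.048706531524658) [[361.0, 266.0], [375.0, 106.0], [788.0, 142.0], [774.0, 303.0]]
```

Call:
step_arm:
  plan: "-64.06 -28.24 8.1 -39.9 100;-64.06 -28.24 8.1 -39.9 100;-64.06 -28.24 8.1 -39.9 100;-64.06 -28.24 8.1 -39.9 100;-64.06 -28.24 8.1 -39.9 100;-64.06 -28.24 8.1 -39.9 100;-64.06 -28.24 8.1 -39.9 100;-64.06 -28.24 8.1 -39.9 100;-64.06 -28.24 8.1 -39.9 100;-64.06 -28.24 8.1 -39.9 100"
  grip_force: 25

```text
time_s: 1.7
eef_pos: [517.8, 167.8, 177.4]
ee_rot: [0.0, -0.17, 0.985, 0.0]
force: [0.7, 1.2, -0.0]
grip_width: 1.005
```

```bash
python3 -c "
from h import *
to(685,5.6,150,199.6)"
```

```text
pose [517.8 167.8 177.4] ang -160.4 f [ 0.7  1.2 -0. ] q6 -1.82 t 1.7
shift [-10.3  -20.89   2.75] twist 0.0
```

Call:
step_arm:
  plan: "-10.3 -20.9 2.75 0 100;-10.3 -20.9 2.75 0 100;-10.3 -20.9 2.75 0 100;-10.3 -20.9 2.75 0 100;-10.3 -20.9 2.75 0 100;-10.3 -20.9 2.75 0 100;-10.3 -20.9 2.75 0 100;-10.3 -20.9 2.75 0 100"

```text
time_s: 2.5
eef_pos: [683.3, 8.2, 150.3]
ee_rot: [-0.0, -0.171, 0.985, 0.0]
force: [-0.3, -0.1, 0.3]
grip_width: 0.998
```

```bash
cat >> h.py <<'E'
def near(save=None,lo=44,hi=80):
    p,d,i=cap('wrist',save); w=world(d,i); pp=p.astype(int)
    m=((w[...,2]>lo)&(w[...,2]<hi)&(pp[...,0]>1.6*pp[...,1])).astype(np.uint8)
    k,l,s,c=cv2.connectedComponentsWithStats(m,connectivity=8)
    for j in range(1,k):
        if s[j,4]<100: continue
        q=w[l==j]; r=cv2.minAreaRect(q[:,:2].astype(np.float32)); b=np.linalg.eigh(np.cov(q[:,:2].T))[1][:,1]
        print(s[j,4],c[j].round(),'mid',np.round(r[0],1),'size',np.round(r[1],1),'z',np.median(q[:,2]).round(1),np.percentile(q[:,2],90).round(1),'ang',np.degrees(np.arctan2(b[1],b[0])).round(1))
E
python3 -c "
from h import *
near('w1.png')
to(685,5.6,44,199.6)"
```

```text
1207 [279.  24.] mid [579.3 -32.9] size [30.3 21.5] z 60.1 61.5 ang -152.9
1950 [279. 207.] mid [682.8   5.6] size [68.5 23.8] z 60.5 61.6 ang -159.8
1812 [221. 371.] mid [829.8   9.3] size [67.4 24.6] z 59.6 61.4 ang 89.5
pose [683.4   8.3 150.6] ang -160.3 f [-0.3 -0.   0.6] q6 -2.07 t 2.55
shift [-0.06 -0.31 10.66] twist 0.1
```

View pics/w1.png

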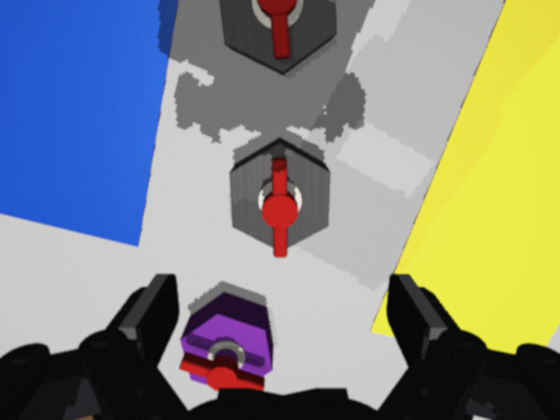

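The wrist picture shows nut A's handle centred at pixel (280,208), midway between the fingers and lined up with them. I'll descend and clamp.

Call:
step_arm:
  plan: "0.13 -0.24 5 0 100;0.13 -0.24 9 0 100;0.13 -0.24 10.66 0 100;0.13 -0.24 10.66 0 100;0.13 -0.24 10.66 0 50;0.13 -0.24 10.66 0 20;0.13 -0.24 10.66 0 10;0.13 -0.24 10.66 0 10;0.13 -0.24 10.66 0 10;0.13 -0.24 10.66 0 10"
  grip_force: 25

```text
time_s: 3.55
eef_pos: [683.7, 5.0, 44.6]
ee_rot: [0.001, -0.171, 0.985, 0.0]
force: [-2.8, 2.1, 5.4]
grip_width: 0.276
```

Call:
step_arm:
  plan: "0 0 0.1 0 10;0 0 0.1 0 10;0 0 0.1 0 10"

```text
time_s: 3.85
eef_pos: [683.8, 5.0, 44.5]
ee_rot: [0.001, -0.171, 0.985, -0.0]
force: [-4.2, 2.7, 12.1]
grip_width: 0.282
```

Call:
step_arm:
  plan: "0 0 0 8.5 10;0 0 0 17 10;0 0 0 17 10;0 0 0 17 10"

```text
time_s: 4.25
eef_pos: [683.6, 4.9, 43.3]
ee_rot: [0.001, -0.025, 1.0, 0.0]
force: [-1.7, 2.1, 5.6]
grip_width: 0.278
```

Force fell and the tool dropped 1.2 mm, so A looks right-hand. I'll follow it down for the rest of the turn.

Call:
step_arm:
  plan: "0 0 0.067 8.5 10;0 0 0.133 17 10;0 0 0.2 25.5 10;0 0 0.267 34 10;0 0 0.334 42.5 10;0 0 0.4 51 10;0 0 0.467 59.5 10;0 0 0.534 68 10;0 0 0.55 70 10;0 0 0.55 70 10"

```text
time_s: 5.25
eef_pos: [683.5, 4.6, 37.8]
ee_rot: [0.0, 0.553, 0.833, 0.0]
force: [-2.5, 1.2, 6.6]
grip_width: 0.277
```

```bash
python3 -c "
from h import *
to(676,-190,38.5)"
```

```text
pose [683.5   4.6  37.8] ang 112.8 f [-2.5  1.2  6.6] q6 -0.56 t 5.25
shift [-17.65  -8.24  -0.07] twist 0
```

Call:
step_arm:
  plan: "-0.7 -0.33 0 0 10;-2.1 -1 0 0 10;-4 -1.85 0 0 10;-6 -2.8 0 0 10;-8 -3.75 0 0 10;-10 -4.7 0 0 10;-12 -5.6 0 0 10;-14 -6.55 0 0 10;-15.6 -7.3 0 0 10;-16.8 -7.85 0 0 10"

```text
time_s: 6.25
eef_pos: [676.0, -180.8, 37.8]
ee_rot: [0.0, 0.553, 0.833, 0.001]
force: [0.7, 7.7, 7.1]
grip_width: 0.282
```

Call:
step_arm:
  plan: "-0.85 -0.4 0 0 10;-0.85 -0.4 0 0 10;-0.85 -0.4 -0.05 0 10;-0.85 -0.4 -0.05 0 50;-0.85 -0.4 -0.05 0 90;-0.85 -0.4 -0.05 0 100;-0.85 -0.4 -0.05 0 100;-0.85 -0.4 -3 0 100;-0.85 -0.4 -7.5 0 100;-0.85 -0.4 -11.2 0 100"

```text
time_s: 7.25
eef_pos: [675.1, -190.0, 151.0]
ee_rot: [0.0, 0.554, 0.832, 0.0]
force: [-0.5, -0.9, 0.9]
grip_width: 0.996
```

```bash
python3 -c "
from h import *
near('w2.png',36)
p,d,i=cap('top','t2.png')
cv2.imwrite('pics/t2c.png',cv2.resize(cv2.imread('pics/t2.png')[120:330,110:450],None,fx=2.3,fy=2.3))
to(562,-39,150,204)"
```

```text
101 [557.  24.] mid [798.4 -12.2] size [ 5.4 15.2] z 37.9 40.3 ang 128.0
1943 [282. 207.] mid [ 678.  -192.7] size [25.8 70.7] z 60.5 61.7 ang 113.0
pose [ 677.1 -190.9  155.5] ang 112.7 f [0.3 0.1 0.1] q6 -0.84 t 7.35
shift [18.45 -4.77  0.37] twist -91.3
```

View pics/t2c.png

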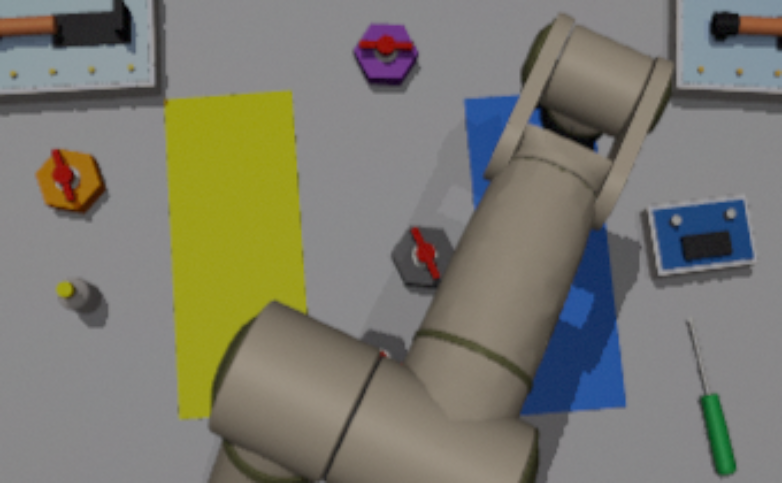

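```bash
python3 -c "
from h import *
near('w3.png',36)
to(562,-39,150,204)"
```

```text
1821 [279. 201.] mid [ 673.9 -189.9] size [23.3 69.9] z 49.7 50.8 ang 113.1
pose [ 676.  -190.4  151.8] ang 112.7 f [-0.2 -0.4 -0.7] q6 -0.84 t 7.4
shift [18.36 -4.69  0.1 ] twist -91.3
```

View pics/w3.png

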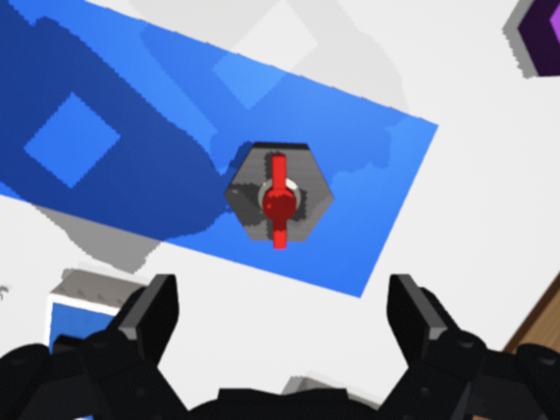

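A sits on the blue mat at pixel (279,200). Its bar now points at a flat, where it pointed at a corner before. Next is B.

Call:
step_arm:
  plan: "4 -1 0.1 -8.5 100;8 -2 0.1 -17 100;12 -3 0.1 -25.5 100;16 -4 0.1 -34 100;18.36 -4.69 0.1 -42.5 100;18.36 -4.69 0.1 -51 100;18.36 -4.69 0.1 -59.5 100;18.36 -4.69 0.1 -68 100;18.36 -4.69 0.1 -76.5 100;18.36 -4.69 0.1 -85 100"

```text
time_s: 8.4
eef_pos: [560.5, -38.4, 146.5]
ee_rot: [-0.001, -0.156, 0.988, 0.001]
force: [-0.5, -0.8, -0.8]
grip_width: 1.0
```

Call:
step_arm:
  plan: "0 0 0 -6.3 100;0 0 0 -6.3 100;0 0 0 -6.3 100"

```text
time_s: 8.7
eef_pos: [560.8, -38.5, 147.1]
ee_rot: [-0.001, -0.206, 0.979, 0.0]
force: [0.1, -0.3, -0.1]
grip_width: 0.999
```

```bash
python3 -c "
from h import *
near('w4.png',36)
to(562,-39,44,204)"
```

```text
3545 [460.  50.] mid [426.3  18. ] size [68.8 25.1] z 60.2 61.5 ang 76.4
2006 [282. 209.] mid [560. -40.] size [68.3 23.8] z 60.4 61.5 ang -155.4
1868 [ 37. 265.] mid [ 671.6 -185.1] size [24.5 56.8] z 53.2 54.5 ang 113.1
pose [560.9 -38.6 147.3] ang -156.2 f [-0.4 -0.4 -0.4] q6 -2.26 t 8.75
shift [-0.09 -0.09 10.33] twist -0.2
```

A's handle top now reads 53.2 mm against 60.4 mm before, so it is right-hand. Descend on B.

Call:
step_arm:
  plan: "0.14 -0.09 5 0 100;0.14 -0.09 9 0 100;0.14 -0.09 10.33 0 100;0.14 -0.09 10.33 0 100;0.14 -0.09 10.33 0 50;0.14 -0.09 10.33 0 20;0.14 -0.09 10.33 0 10;0.14 -0.09 10.33 0 10;0.14 -0.09 10.33 0 10;0.14 -0.09 10.33 0 10"
  grip_force: 25

```text
time_s: 9.75
eef_pos: [560.5, -39.9, 45.5]
ee_rot: [0.0, -0.207, 0.978, -0.0]
force: [-2.1, 1.4, 6.1]
grip_width: 0.283
```

Call:
step_arm:
  plan: "0 0 0.1 0 10;0 0 0.1 0 10;0 0 0.1 0 10"

```text
time_s: 10.05
eef_pos: [560.7, -39.9, 45.4]
ee_rot: [0.001, -0.207, 0.978, -0.0]
force: [-4.1, 2.0, 13.8]
grip_width: 0.281
```

Call:
step_arm:
  plan: "0 0 0 8.5 10;0 0 0 17 10;0 0 0 17 10;0 0 0 17 10"

```text
time_s: 10.45
eef_pos: [560.5, -40.0, 44.2]
ee_rot: [0.0, -0.062, 0.998, -0.0]
force: [-1.8, 0.7, 5.8]
grip_width: 0.278
```

Same signature as A: B is right-hand.

Call:
step_arm:
  plan: "0 0 0.067 8.5 10;0 0 0.133 17 10;0 0 0.2 25.5 10;0 0 0.267 34 10;0 0 0.334 42.5 10;0 0 0.4 51 10;0 0 0.467 59.5 10;0 0 0.534 68 10;0 0 0.55 70 10;0 0 0.55 70 10"

```text
time_s: 11.45
eef_pos: [560.3, -40.2, 38.7]
ee_rot: [0.0, 0.522, 0.853, -0.0]
force: [-1.9, 0.4, 6.9]
grip_width: 0.279
```

```bash
python3 -c "
from h import *
to(555,-197,38.5)"
```

```text
pose [560.3 -40.2  38.7] ang 117.1 f [-1.9  0.4  6.9] q6 -0.75 t 11.45
shift [-13.71  -7.62   0.02] twist 0
```

Call:
step_arm:
  plan: "-0.6 -0.33 0 0 10;-1.8 -1 0 0 10;-3.5 -1.94 0 0 10;-5.2 -2.9 0 0 10;-7 -3.9 0 0 10;-8.8 -4.9 0 0 10;-10.5 -5.83 0 0 10;-12 -6.67 0 0 10;-13.1 -7.28 0 0 10;-13.7 -7.6 0 0 10"

```text
time_s: 12.45
eef_pos: [554.8, -196.9, 38.7]
ee_rot: [0.0, 0.522, 0.853, 0.001]
force: [0.3, 7.5, 7.7]
grip_width: 0.277
```

Call:
step_arm:
  plan: "0 0 0 0 10;0 0 0 0 10;0 0 -0.05 0 10;0 0 -0.05 0 50;0 0 -0.05 0 90;0 0 -0.05 0 100;0 0 -0.05 0 100;0 0 -3 0 100;0 0 -7.5 0 100;0 0 -11.2 0 100"

```text
time_s: 13.45
eef_pos: [554.6, -196.5, 152.1]
ee_rot: [0.0, 0.523, 0.852, 0.0]
force: [1.1, 0.6, 0.5]
grip_width: 1.001
```

```bash
python3 -c "
from h import *
to(427,18.5,150,76.5)"
```

```text
pose [ 554.6 -196.5  152.1] ang 116.9 f [1.1 0.6 0.5] q6 -1.01 t 13.45
shift [24.95 -1.63  0.2 ] twist 40.4
```

Call:
step_arm:
  plan: "3 -0.2 0.2 8 100;7 -0.5 0.2 16 100;11 -0.8 0.2 24 100;15 -1 0.2 32 100;19 -1.3 0.2 40.4 100;23 -1.5 0.2 40.4 100;24.95 -1.63 0.2 40.4 100;24.95 -1.63 0.2 40.4 100;24.95 -1.63 0.2 40.4 100"

```text
time_s: 14.35
eef_pos: [427.4, 18.2, 148.3]
ee_rot: [0.0, 0.785, 0.62, 0.0]
force: [0.6, 0.4, -0.7]
grip_width: 0.998
```

```bash
python3 -c "
from h import *
near('w5.png',36)
to(426.5,18.3,44,76.5)"
```

```text
1972 [280. 209.] mid [426.7  18.9] size [68.5 24.3] z 60.0 61.1 ang 76.0
pose [427.6  17.8 148.2] ang 76.5 f [-0.5 -0.  -1. ] q6 0.0 t 14.4
shift [ 0.02 -0.13 10.42] twist 0.0
```

Call:
step_arm:
  plan: "0.02 -0.13 5 0 100;0.02 -0.13 9 0 100;0.02 -0.13 10.42 0 100;0.02 -0.13 10.42 0 100;0.02 -0.13 10.42 0 50;0.02 -0.13 10.42 0 20;0.02 -0.13 10.42 0 10;0.02 -0.13 10.42 0 10;0.02 -0.13 10.42 0 10;0.02 -0.13 10.42 0 10"
  grip_force: 25

```text
time_s: 15.4
eef_pos: [425.9, 18.9, 44.5]
ee_rot: [0.0, 0.785, 0.619, 0.0]
force: [-2.7, -0.6, 6.8]
grip_width: 0.281
```

Call:
step_arm:
  plan: "0 0 0.1 0 10;0 0 0.1 0 10;0 0 0.1 0 10"

```text
time_s: 15.7
eef_pos: [426.1, 18.9, 44.3]
ee_rot: [0.0, 0.785, 0.62, 0.0]
force: [-5.9, -0.6, 18.1]
grip_width: 0.281
```

Call:
step_arm:
  plan: "0 0 0 8.5 10;0 0 0 17 10;0 0 0 17 10;0 0 0 17 10"

```text
time_s: 16.1
eef_pos: [426.4, 18.9, 44.8]
ee_rot: [0.001, 0.868, 0.497, 0.001]
force: [-8.1, 1.0, 25.7]
grip_width: 0.281
```

Force rose and the tool was lifted, so C is left-hand. I'll follow it up.

Call:
step_arm:
  plan: "0 0 -0.16 8.5 10;0 0 -0.24 17 10;0 0 -0.32 25.5 10;0 0 -0.4 34 10;0 0 -0.48 42.5 10;0 0 -0.55 51 10;0 0 -0.61 59.5 10;0 0 -0.67 68 10;0 0 -0.68 70 10;0 0 -0.68 70 10"

```text
time_s: 17.1
eef_pos: [426.3, 18.6, 50.7]
ee_rot: [0.0, 0.996, -0.092, 0.001]
force: [-2.2, -1.9, 10.3]
grip_width: 0.282
```

```bash
python3 -c "
from h import *
to(435,193,50)"
```

```text
pose [426.3  18.6  50.7] ang -10.5 f [-2.2 -1.9 10.3] q6 1.52 t 17.1
shift [ -2.32 -17.31   0.05] twist 0
```

Call:
step_arm:
  plan: "-0.09 -0.7 0 0 10;-0.28 -2.1 0 0 10;-0.53 -4 0 0 10;-0.8 -6 0 0 10;-1.07 -8 0 0 10;-1.34 -10 0 0 10;-1.6 -12 0 0 10;-1.87 -14 0 0 10;-2.1 -15.8 0 0 10;-2.25 -16.8 0 0 10"

```text
time_s: 18.1
eef_pos: [435.0, 188.6, 50.7]
ee_rot: [0.001, 0.996, -0.09, 0.001]
force: [0.1, -9.3, 9.2]
grip_width: 0.278
```

Call:
step_arm:
  plan: "-0.07 -0.5 0 0 10;-0.07 -0.5 0 0 10;-0.07 -0.5 -0.1 0 10;-0.07 -0.5 -0.1 0 50;-0.07 -0.5 -0.1 0 90;-0.07 -0.5 -0.1 0 100;-0.07 -0.5 -0.1 0 100;-0.07 -0.5 -4 0 100;-0.07 -0.5 -9 0 100;-0.07 -0.5 -13 0 100"

```text
time_s: 19.1
eef_pos: [434.4, 193.3, 182.1]
ee_rot: [-0.0, 0.996, -0.091, 0.001]
force: [1.0, 0.1, -0.3]
grip_width: 1.003
```

```bash
python3 -c "
from h import *
cap('wrist');cap('wrist')
near('w6.png',36)
to(330,10,200)"
```

```text
1598 [284. 201.] mid [433.8 192.8] size [24.1 69.1] z 64.0 65.1 ang 169.9
pose [435.3 193.5 181.6] ang -10.5 f [-1.4  0.1 -1.5] q6 1.93 t 19.25
shift [-7.01 19.95 -1.9 ] twist 0
```

Call:
step_arm:
  plan: "-3.5 5 -1.9 0 100;-7 10 -1.9 0 100;-7 14 -1.9 0 100;-7 18 -1.9 0 100;-7 19.95 -1.9 0 100;-7 19.95 -1.9 0 100;-7 19.95 -1.9 0 100"

```text
time_s: 19.95
eef_pos: [329.0, 10.0, 197.9]
ee_rot: [-0.0, 0.996, -0.092, -0.001]
force: [-0.7, 0.2, -0.4]
grip_width: 0.997
```

Run:
```python
from h import *
for n in['top','scene']:
    p,d,i=cap(n,n+'3.png'); w=world(d,i); p=p.astype(int)
    m=((w[...,2]>40)&(w[...,2]<80)&(p[...,0]>1.6*p[...,1])).astype(np.uint8)
    k,l,s,c=cv2.connectedComponentsWithStats(m,connectivity=8)
    for j in range(1,k):
        if s[j,4]<40: continue
        q=w[l==j]; b=np.linalg.eigh(np.cov(q[:,:2].T))[1][:,1]
        print(n,c[j].round(),q.mean(0).round(1),'z',np.median(q[:,2]).round(1),'ang',np.degrees(np.arctan2(b[1],b[0])).round(1))
    for r in spotter.regions_of(n,'unit_p'):
        q=w[r['pixels']]; print(n,round(r['conf'],2),np.round(r['extent']),np.nanpercentile(q,[1,99],axis=0).round().tolist())
a=cv2.resize(cv2.imread('pics/top3.png')[130:320,120:450],None,fx=2.4,fy=2.4,interpolation=2)
b=cv2.imread('pics/w6.png')[80:330,130:430]
cv2.imwrite('pics/c3.png',a); cv2.imwrite('pics/w6c.png',b)
```

```text
top [278. 140.] [830.6   9.3  59.9] z 60.6 ang 88.1
top [137. 196.] [658.6 414.5  60. ] z 60.0 ang -159.8
top [346. 191.] [ 676.  -189.4   54.3] z 54.5 ang 113.2
top [349. 232.] [ 555.4 -195.8   54. ] z 53.8 ang 117.6
top [212. 274.] [435.6 193.7  66.5] z 66.6 ang 170.3
top 0.97 [280. 143.  31.  31.] [[794.0, -32.0, -4.0], [871.0, 50.0, 65.0]]
top 0.78 [343. 194.  29.  23.] [[639.0, -225.0, 7.0], [712.0, -151.0, 60.0]]
top 0.78 [350. 234.  30.  25.] [[519.0, -232.0, 4.0], [591.0, -157.0, 59.0]]
top 0.77 [138. 200.  30.  27.] [[622.0, 377.0, 1.0], [695.0, 452.0, 66.0]]
top 0.61 [348. 232.  22.  10.] [[538.0, -222.0, 46.0], [570.0, -167.0, 61.0]]
top 0.59 [214. 274.  30.  25.] [[400.0, 156.0, 1.0], [472.0, 230.0, 72.0]]
scene [363. 164.] [440.9 191.3  67.5] z 68.3 ang 169.5
scene [204. 181.] [ 557.9 -197.6   53.2] z 54.4 ang 117.0
scene [192. 222.] [ 678.4 -190.9   53.5] z 54.7 ang 112.8
scene [456. 258.] [663.7 413.2  59.9] z 61.1 ang -160.4
scene [261. 298.] [832.9   8.9  61.3] z 62.0 ang 87.4
scene 0.88 [192. 230.  35.  30.] [[636.0, -229.0, 0.0], [716.0, -153.0, 57.0]]
scene 0.87 [362. 172.  33.  36.] [[381.0, 152.0, 1.0], [476.0, 230.0, 71.0]]
scene 0.87 [452. 264.  40.  43.] [[625.0, 374.0, 2.0], [699.0, 449.0, 65.0]]
scene 0.69 [205. 188.  36.  33.] [[522.0, -231.0, 4.0], [594.0, -158.0, 58.0]]
scene 0.62 [262. 306.  38.  45.] [[784.0, -30.0, -0.0], [869.0, 47.0, 65.0]]
```

View pics/c3.png

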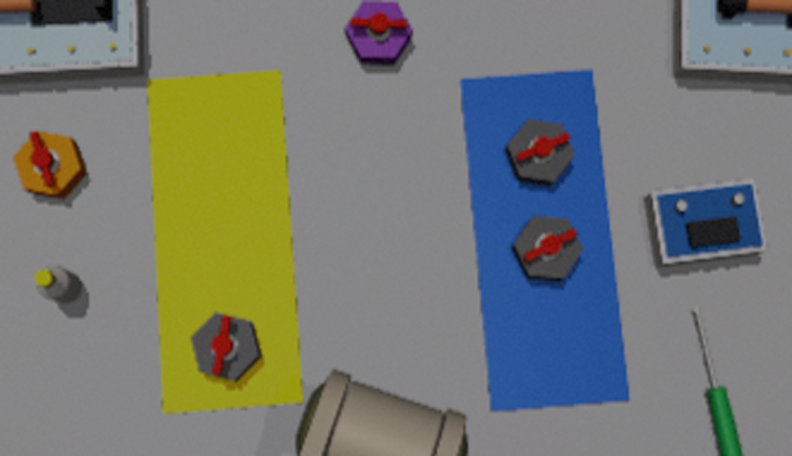

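View pics/w6c.png

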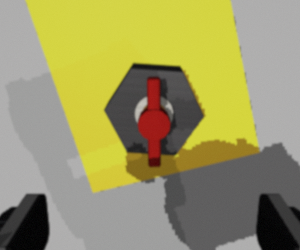

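The pictures show all three nuts wholly on their mats. A and B are on blue at (540,150) and (547,247), C is on yellow at (226,348), and the bystanders are where they were. The handles have moved about −6.5, −7 and +6 mm.

```bash
python3 -c "
from rig import workorder
print(workorder.finish_job())"
```

```text
the job is handed in; nothing more can be done
None
```

All three studs were tried, their nuts slid onto the matching mats, and the job handed in at about 20 s of the 72 s allowed. I turned each handle about 87° clockwise seen from above and left it turned. I then slid each nut along the bench by its handle, pressing down lightly so it stayed on the bench.

| Nut at the start (x, y in mm) | What the stud did | Thread | Nut now (x, y in mm) |
|---|---|---|---|
| (683, 6) | sank about 6.5 mm | right-hand | blue mat, about (676, −190) |
| (560, −40) | sank about 7 mm | right-hand | blue mat, about (555, −196) |
| (427, 19) | rose about 6 mm | left-hand | yellow mat, about (435, 193) |

- **Last checks:** The top and scene cameras agree on the height changes and the positions. All three nuts lie wholly on their mats, well clear of the edges. The bottle, screwdriver, sensor box and the purple and orange look-alikes look unmoved, and the gripper is open and clear of everything.
- **Readings that disagreed:** Two wrist-camera heights for the first handle (60.5 and 49.7 mm) came while the arm was still moving or settling. Later readings gave 53–55 mm. The last wrist view put the third stud's rise at 4 mm, against 6 mm or slightly more from the two fixed cameras; the direction is the same.

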